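Grease the die turret of the bench press

TASK

Index the die turret of the bench press one position on, counterclockwise seen from above, so that it clicks into its next detent and brings the grease nipple out from under the press head. Then take the grease gun from its wooden stand, push its nose squarely onto the tilted nipple until the sprung sleeve snaps down, and finish there: still gripping the gun, keep the sleeve pressed fully home against its spring, without letting go. Leave the jar, hammer, burnisher and spool where they are.

Things in the scene. Friction and masses are not known exactly. Their poses are not given: they have to be found in the camera images.
- press: Grey cast bench press, bolted down. Origin: centre of its round base (diameter 196) on the bench, also the turret's axis; z up. On it the steel turret disc, diameter 170, top 50 above the bench. On the press's +y side a column (56 x 42, 145 high, centre 128 from the axis). Die stubs (diameter 28, 12 high) lie 58 from the axis, 90 degrees either side of the index post.
- press_head (a point): Middle of the underside of the press head (fixed to the column), 105 above the bench, 66 mm from the turret's axis on the press's +y side. The head is 50 wide (press x) and reaches inwards to 42 mm from the axis; its cap ends 167 above the bench. Below it there is no room for the gun.
- turret (a joint): Turret angle (rad), near 0 at the start, growing counterclockwise from above. Detents at 0, 1.571, 3.142; it pulls itself into the nearest; the push over to the next takes about 3 N at the post. At 0 the nipple is under the press head (press +y side), the index post opposite; at 1.571 (one position on) the nipple is on the press's -x side, in the open, the post on the +x side.
- index_post (a point): Point on the axis of the turret's upright index post, 84 mm above the bench, 68 mm from the turret's axis. The post is a steel pin, diameter 12, rising from the turret top (50 above the bench) to a round black grip, diameter 18, from 78 to 90 above the bench. Free above and around.
- nipple (a point): Grease nipple on the turret, opposite the post. z: its own axis, tilted 25 degrees off vertical, outwards from the turret. Origin on it, 52 above the bench, 60 from the turret's axis. Along z: boss, diameter 28, to z = 10; sprung sleeve, diameter 22, top at z = 22 (up) or 13.5 (fully down); fixed brass stem, diameter 10, through the sleeve to z = 34, tapering to diameter 5 at its tip, z = 40.
- sleeve (a joint): How far the sleeve is pressed down the nipple's axis (m): 0 up, 0.0085 at its stop. Pushes back with about 6 N at first, 13 N at 0.003, then snaps through: 8 N at 0.006 and only 4 N at 0.008. Springs up again when let go.
- gun: Push-type grease gun, 0.25 kg, nose down in the stand. Origin: centre of the nose's mouth; z from mouth to rear. Nose: tube, outer diameter 22, bore 13, 30 deep; it goes over the nipple's stem and its rim presses the sleeve. Collar, diameter 44, z = 36 to 44; above it the grip, a square bar 26 x 26, flats across the gun's x and y, z = 44 to 92. Fingers can bear on the collar's top.
- stand: Fixed wooden stand block, 90 x 90, 45 high, with a hole of diameter 25 in the middle; the gun's nose hangs in it, the collar rests on its top. Origin: centre of its underside.
- jar: Glass jar with a black lid, diameter 72, 100 high; origin: centre of its underside. To be left alone.
- hammer: Small hammer lying on the bench. To be left alone. Its origin is at the middle of its handle's length, roughly.
- burnisher: Turned wooden edge burnisher standing on end, diameter 40, 80 high; origin: centre of its underside. To be left alone.
- spool: Empty wooden spool standing on end, diameter 60, 40 high; origin: centre of its underside. To be left alone.

How it is judged (in metres and radians):
On the way, in this order (a step that is already met when the one before it is completed fails the run):
1. the turret is indexed one position on and rests in that detent (value of joint turret between 1.43 and 1.71 rad and velocity of joint turret between -0.2 and 0.2 rad/s), for 0.3 s.
2. the gun sits squarely on the nipple and the sleeve has snapped down (value of joint turret between 1.43 and 1.71 rad and value of joint sleeve above 0.0068 m and angle between the z axis of gun and the z axis of nipple, either way round below 0.12 rad and distance between gun and nipple below 0.019 m and contact force between gun and press above 3 N), for 0.2 s.
At the end, for the whole second after the job is handed in: Turret within 0.14 rad of its second detent (1.571); gun on the nipple, axes within 0.12 rad, mouth within 19 mm of the nipple point; sleeve in by over 6.8 of 8.5 mm; gun bearing on the press (its nipple) with over 3 N; fingers still gripping the gun (over 2 N) (all of step 2 and contact force between the fingers and gun above 2 N); the arm keeps its last pose, push and grip.
It fails at once if the jar is pushed out of its place (distance of jar from where it was at the start of the episode above 0.03 m).
It fails at once if the hammer is pushed out of its place (distance of hammer from where it was at the start of the episode above 0.03 m).
It fails at once if the burnisher is pushed out of its place (distance of burnisher from where it was at the start of the episode above 0.03 m).
It fails at once if the spool is pushed out of its place (distance of spool from where it was at the start of the episode above 0.03 m).
It also fails if it takes over 58 s, if anything falls off the work surface, if the arm or the gripper's body presses on something with over 40 N, if the wrist force passes 120 N, or if a joint passes its speed limit or range.

ROBOT

A 6-joint arm with a two-finger parallel gripper is mounted at the origin on the work surface. World frame = base frame: x ahead of the robot, y to its left, z up, the work surface at z = 0. Lengths are in mm, angles in rad, forces in N, time in s.
With the tool pointing down it reaches from about 350 to 775 mm from the base axis. Payload 5.5 kg.
Tool frame: the origin (TCP) lies at the very end of the fingers, on their centre line; the grasp point (between the pads) lies 19 mm behind it; z points along the fingers, y is the direction in which the jaws open and shut (so a half turn about z gives the same grasp; the last joint's range is limited). The gripper opens to 85 mm and grips with 20 to 120 N. Pads are 22 mm wide; open, the fingers measure 114 mm over their backs; the gripper's body (76 mm by 85 mm) begins 54 mm behind the grasp point. The pads swing forward as they close: fully open they stand 13 mm farther back than shut.
Start: joints at [1.156, 0.313, 0.046, 1.304, 0, 1.431], TCP at [156.053, 553.461, 231.323] pointing down, gripper open.
Joint ranges: [-2.76, 2.76], [-0.86, 1.69], [-1.03, 1.26], [-2.2, 2.34], [-1.47, 1.5], [-3.14, 3.14]. Speed limits (rad/s): [2.57, 2.57, 3.14, 3.14, 3.14, 3.14].

INTERFACE

Orientations are given as a unit quaternion [x, y, z, w].
In Python, from workcell import ctrl gives the robot as it stands. The module is installed in compiled form; this text tells all that it offers.
- The arm moves only by the tool carry_out, never from a script. Its argument "motion" is a list of rows, each an object with "claw": the opening, from 0 (shut) to 1 (fully open); "linear": the shift along the tool's x, y, z in cm, a list of three; "rotation": the turn, a rotation vector about the tool's x, y, z in rad, a list of three. In form: [{"claw": claw, "linear": [dx, dy, dz], "rotation": [wx, wy, wz]}, ...]. A call has 1 to 5 rows; each row shifts and turns the commanded pose from where the row before left it, along the tool's axes as they then stand; what a row does not reach is not made up. A row lasts 1/10 s, in which the tool goes at most 50 mm and 8.59 degrees, less where a joint would pass 70% of its speed; a pose out of reach is approached as far as the arm can. A call is refused whole if a number of a shift passes 5 or a number of a turn 0.15, either way. A call with a gripper value outside its range is refused whole. The fingers move at their own pace and stop on an object; "grip_force" is the grip in N (left out, the last holds). Time passes only in rows, so rows that do not move let the fingers close. It gives the time, the measured TCP pose, the force and the opening at its end, in the units of the state.
- ctrl.get_state(): the state, without advancing time (a new reading comes with each control period).
- ctrl.grab_frame(name): name is "scene" or "top"; returns (picture, depth): 400x640x3 uint8, red, green, blue; 400x640 float32, mm along the optical axis (not along the pixel's ray), 0 where there is no reading.
- ctrl.get_calibration(name): a dict with "intrinsics" (3x3 intrinsics, pixels), "view" (4x4, takes a point from world to camera coordinates). Camera axes: x right, y up, looking along -z (the intrinsics and any distortion apply to the point x, -y, -z); pixel columns grow to the right and rows downward; lengths in mm; the calibration is good to about 2 mm. A picture is of the moment at which its call begins. get_calibration takes no time and is no camera call.
- ctrl.sign_off(): hands the job in, once; it reports no verdict.
Trained networks look in the newest picture that a camera, given by its name, has taken for a name from the list of things; names that differ only in an ending like _2 or _b are one class to them, and where a whole thing is asked for, a point or a joint stands for the part that bears it (a point fixed in the world has none). Each returns a list of dicts, best first, with "confidence" (0 to 1); they miss things now and then, are a little off and sometimes report something else, mostly with a low value. They report only what shows in the picture. A call takes as long as a camera call.
- ctrl.spot_in(label, camera): "rect" ([left, top, right, bottom] as shares, 0 to 1, of the picture: columns of its width, rows of its height, round what is visible of it).
- ctrl.silhouettes(label, camera): "mask" (400x640 bool, what is visible of it) and "rect" ([left, top, right, bottom] as shares, 0 to 1, of the picture: columns of its width, rows of its height, round what is visible of it).
The state is a dict: "t": time; "joints": joint angles; "dq": joint speeds; "joint_efforts": joint torques, N m; "eef_pos": TCP position; "ee_rot": TCP orientation; "ft_force": force on the tool from outside, world axes, zero at the start; "ft_torque": the same for the moment, N m; "grip_width": opening from 0.0 (shut) to 1.0 (fully open).
Only numpy, scipy, OpenCV 4.12 (cv2) and the standard library are available. Lean on these libraries where they do the work, as an engineer would, in place of code of your own. Each camera call takes 0.05 s, during which the arm holds its last target. There are 200 camera calls.

## Working session

There is one attempt and no reset: what is moved stays moved. The work goes in short steps, Python scripts to look and compute and a tool call to move; the robot and the scene stay as the last step left them, time stands still between calls to the robot, and variables do not carry over. Pictures are saved under pics/ and viewed, about 8 in all and at most 12, crops included, and the job is handed in when it is done.

Besides the shell and the picture viewer there is one more tool, called in YAML: its name, and indented under it one key for each argument. carry_out: Moves the arm, as the interface text tells. Its arguments: {"type":"object","properties":{"motion":{"type":"array","items":{"type":"object","properties":{"claw":{"type":"number"},"linear":{"type":"array","items":{"type":"number"}},"rotation":{"type":"array","items":{"type":"number"}}}}},"grip_force":{"type":"number"}},"required":["motion"]}

```bash
mkdir -p pics; cat > h.py <<'E'
import numpy as np, cv2
from workcell import ctrl
def world(cam, depth, mask=None):
    c=ctrl.get_calibration(cam); K=np.array(c["intrinsics"]); V=np.array(c["view"])
    v,u=np.mgrid[0:400,0:640]; d=depth
    x=(u-K[0,2])/K[0,0]*d; y=(v-K[1,2])/K[1,1]*d
    P=np.stack([x,-y,-d,np.ones_like(d)],-1)@np.linalg.inv(V).T
    return P[...,:3]
def proj(cam,p):
    c=ctrl.get_calibration(cam); K=np.array(c["intrinsics"]); V=np.array(c["view"])
    q=V@np.append(p,1); q=np.array([q[0],-q[1],-q[2]]); q=K@q; return q[:2]/q[2]
E
python3 - <<'E'
from h import *
np.set_printoptions(precision=2,suppress=True)
print(ctrl.get_state())
ims=[]
for cam in("top","scene"):
    im,d=ctrl.grab_frame(cam); np.save(f"{cam}_d.npy",d); np.save(f"{cam}_i.npy",im); c=ctrl.get_calibration(cam); print(c)
    cv2.imwrite(f"pics/{cam}0.png",im[...,::-1])
    W=world(cam,d)
    for n in("press","turret","index_post","nipple","gun","stand","jar","hammer","burnisher","spool"):
        r=ctrl.silhouettes(n,cam)
        for k in r[:2]:
            m=k["mask"]&(d>0); p=W[m]
            if len(p): print(cam,n,round(k["confidence"],2),(np.array(k["rect"])*[640,400,640,400]).round(),m.sum(),np.median(p,0),p.min(0),p.max(0))
E
```

```text
{'t': 0.0, 'joints': array([1.16, 0.31, 0.04, 1.3 , 0.  , 1.43]), 'dq': array([-0.,  0., -0.,  0., -0.,  0.]), 'joint_efforts': array([ -0.  , -48.06,  29.85,   0.02,  -0.  ,  -0.  ]), 'eef_pos': array([155.83, 552.95, 230.4 ]), 'ee_rot': array([ 0.14,  0.99, -0.  , -0.  ]), 'ft_force': array([-0.74,  0.67, -0.09]), 'ft_torque': array([-0.04,  0.04,  0.04]), 'grip_width': 0.9991187114276513}
{'intrinsics': array([[398.47,   0.  , 314.82],
       [  0.  , 398.47, 198.66],
       [  0.  ,   0.  ,   1.  ]]), 'view': array([[   -0.08,    -1.  ,    -0.01,   -48.12],
       [    0.98,    -0.08,     0.2 ,  -569.68],
       [   -0.2 ,     0.01,     0.98, -1119.46],
       [    0.  ,     0.  ,     0.  ,     1.  ]])}
top press 0.81 [220. 157. 313. 221.] 4029 [614.02  27.43  49.92] [514.63 -87.77  -7.29] [718.69 192.87 170.08]
top turret 0.85 [252. 157. 308. 215.] 2299 [605.58   5.85  49.97] [529.81 -73.31  22.85] [705.04  93.64 137.48]
top turret 0.47 [343. 147. 355. 167.] 213 [ 684.5  -210.66   62.12] [ 671.05 -239.11   -5.74] [ 733.63 -193.39   81.65]
top index_post 0.59 [253. 160. 308. 212.
[... 2380 characters left out ...]
ar 0.7 [424. 121. 457. 157.] 840 [522.54 317.71  74.8 ] [439.39 294.48  -2.42] [546.   422.15 105.97]
scene hammer 0.73 [127. 186. 178. 270.] 1150 [ 508.97 -527.15   22.79] [ 292.6  -565.63   -4.74] [ 581.05 -472.93   31.04]
scene hammer 0.71 [327. 179. 389. 232.] 2666 [626.73   3.68  50.44] [532.27 -74.65  28.84] [701.11  91.81  93.13]
scene burnisher 0.89 [281. 247. 299. 269.] 300 [ 702.02 -214.35   60.95] [ 680.17 -230.81    0.59] [ 713.45 -193.92   82.03]
scene burnisher 0.58 [239. 192. 255. 220.] 306 [ 541.61 -273.61   72.1 ] [ 450.02 -294.46    0.2 ] [ 555.56 -250.12  108.31]
scene spool 0.81 [442. 192. 462. 218.] 449 [712.94 246.83  38.09] [680.56 223.14   4.  ] [738.35 282.93  47.72]
```

```bash
python3 - <<'E'
from h import *
a=np.load("top_i.npy")[130:260,140:500]; b=np.load("scene_i.npy")[140:280,200:480]
a=cv2.resize(a,(790,285),interpolation=3); b=cv2.resize(b,(620,310),interpolation=3)
o=np.zeros((597,790,3),np.uint8); o[:285]=a; o[287:597,:620]=b
cv2.imwrite("pics/both.png",o[...,::-1])
# heights in press area
np.set_printoptions(precision=1,suppress=True)
for cam in("top","scene"):
    d=np.load(cam+"_d.npy"); W=world(cam,d).reshape(-1,3); W=W[d.ravel()>0]
    near=(abs(W[:,0]-610)<120)&(W[:,1]>-110)&(W[:,1]<210)
    for lo,hi in((48,52.5),(70,95),(52.5,75),(160,172),(40,47)):
        p=W[near&(W[:,2]>lo)&(W[:,2]<hi)]
        print(cam,lo,hi,len(p),p.mean(0),p.min(0),p.max(0))
        if lo==48:
            A=np.c_[2*p[:,:2],np.ones(len(p))]
            h=cv2.convexHull(p[:,:2].astype(np.float32))[:,0]; print("enclosing",cv2.minEnclosingCircle(h))
        if lo==160: print(cv2.minAreaRect(p[:,:2].astype(np.float32)))
    p=W[near&(W[:,2]>72)&(W[:,2]<100)]; print(p[:60])
    s=(abs(W[:,0]-530)<75)&(abs(W[:,1]+270)<75)
    p=W[s&(abs(W[:,2]-44)<2.5)]; print("stand",cv2.minAreaRect(p[:,:2].astype(np.float32)))
    p=W[s&(W[:,2]>100)]; print("guntop",len(p),p.mean(0),p.min(0),p.max(0),cv2.minAreaRect(p[:,:2].astype(np.float32)))
    p=W[s&(W[:,2]>50)]; print("gun>50",len(p),cv2.minAreaRect(p[:,:2].astype(np.float32)),p[:,2].max())
E
```

```text
top 48 52.5 1332 [610.1   6.7  50.1] [530.2 -73.3  48. ] [697.8 154.9  52.5]
enclosing ((616.17724609375, 40.762813568115234), 114.20584869384766)
top 70 95 63 [605.8  28.   84.9] [590.6 -64.1  70.8] [622.5 155.5  94.3]
top 52.5 75 463 [611.3  16.8  56.1] [532.2 -71.7  52.5] [693.7 154.5  73.7]
top 160 172 53 [628.4  74.1 165.7] [618.6  64.4 161. ] [639.   84.1 170.1]
((628.861572265625, 74.311279296875), (19.592906951904297, 20.400901794433594), 88.40263366699219)
top 40 47 252 [606.8   8.2  45.6] [530.  -71.2  40.3] [698.  147.6  47. ]
[[607.  -55.8  89.7]
 [606.8 -58.7  89.3]
 [619.9 118.7  84.7]
 [622.5 117.7  73.7]
 [604.5 -49.8  89.5]
 [604.2 -52.7  90. ]
 [603.  -55.7  93.8]
 [604.4 -58.4  87.1]
 [603.7 -61.4  89. ]
 [618.4 155.2  91. ]
 [618.7 152.8  88.8]
 [616.8 148.5  95.4]
 [616.6 145.7  95. ]
 [615.7 142.3  97.7]
 [615.2 139.3  98.5]
 [615.7 120.7  90.3]
 [616.9 118.8  84.7]
 [602.6 -49.5  85.2]
 [601.9 -52.4  87.1]
 [600.4 -55.4  92.2]
 [601.3 -58.2  87.7]
 [600.  -61.2  92.1]
 [599.2 -64.1  94.3]
 [619.  155.5  76.4]
 [617.9 151.9  79.8]
 [617.7 149.   79.4]
 [616.7 14
[... 2651 characters left out ...]
127.9  95.3]
 [671.5 130.2  95.4]
 [671.4 133.7  93.2]
 [672.  136.5  92.4]
 [673.  138.9  92.5]
 [671.8 143.4  88.4]
 [673.2 145.4  89.1]
 [595.8 -60.   93.1]
 [595.  -56.8  90.2]
 [596.9 -54.8  91.7]
 [597.7 -52.3  91.3]
 [599.1 -50.1  92. ]
 [633.7  68.3  72.9]
 [636.5  69.4  76.2]]
stand ((531.96240234375, -272.86669921875), (92.96002197265625, 91.26792907714844), 21.907188415527344)
guntop 66 [ 533.5 -272.5  102.5] [ 519.3 -284.9  100. ] [ 545.8 -260.2  108.3] ((533.1377563476562, -273.0339660644531), (24.15134620666504, 24.55360221862793), 17.24514389038086)
gun>50 270 ((537.2617797851562, -274.4066467285156), (43.86153793334961, 36.4100456237793), 86.47517395019531) 108.30643806287765
```

View pics/both.png

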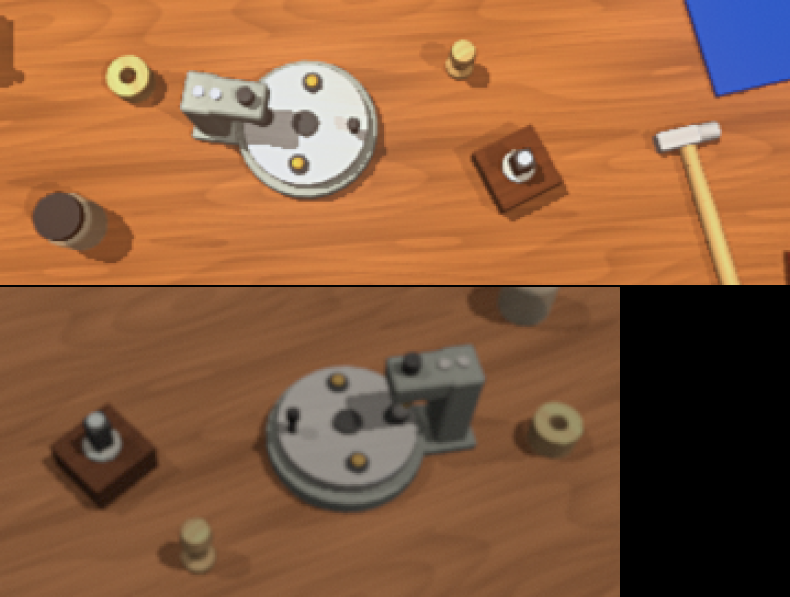

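The crops show the index post at the lower right of the disc (top crop ≈(353,125)), the head on the left, the gun in its stand at (522,160), and nothing near the post. Next I'll pin down the press axis and yaw.

```bash
cat >> h.py <<'E'
from scipy.spatial.transform import Rotation as R
np.set_printoptions(precision=3,suppress=True)
def rot_from(z,y):
    z=np.array(z,float); z/=np.linalg.norm(z); y=np.array(y,float); y-=z*(y@z); y/=np.linalg.norm(y)
    return R.from_matrix(np.c_[np.cross(y,z),y,z])
def delta(p,rot,p0=None,r0=None):
    s=ctrl.get_state(); p0=s["eef_pos"] if p0 is None else p0; r0=R.from_quat(s["ee_rot"]) if r0 is None else r0
    return r0.inv().apply(np.array(p)-p0)/10, (r0.inv()*rot).as_rotvec()
E
python3 - <<'E'
from h import *
for cam in("top","scene"):
    d=np.load(cam+"_d.npy"); im=np.load(cam+"_i.npy"); W=world(cam,d)
    near=(np.hypot(W[...,0]-615,W[...,1]-10)<95)&(d>0)
    hsv=cv2.cvtColor(im,cv2.COLOR_RGB2HSV)
    m=near&(hsv[...,1]>120)&(W[...,2]>45)&(W[...,2]<70)&(np.hypot(W[...,0]-615,W[...,1]-10)<75)
    n,l,st,c=cv2.connectedComponentsWithStats(m.astype(np.uint8))
    S=[W[l==i].mean(0) for i in range(1,n) if st[i,4]>8]; print(cam,S)
    p=W[near&(abs(W[...,2]-50)<2)][:,:2]
    from scipy.optimize import least_squares
    # disc edge: per-angle max radius
    a=np.arctan2(p[:,1]-10,p[:,0]-615); r=np.hypot(p[:,1]-10,p[:,0]-615)
    e=np.array([p[i] for k in range(-18,18) for i in [np.argmax(np.where((a//(np.pi/18))==k,r,-1))] if r[i]>76 and (a[i]//(np.pi/18))==k])
    f=least_squares(lambda q:np.hypot(e[:,0]-q[0],e[:,1]-q[1])-q[2],[615,10,85],loss="soft_l1"); print("disc",f.x,len(e))
    m=near&(W[...,2]>80)&(W[...,2]<96)&(W[...,1]<-30); print("post",W[m].mean(0),np.median(W[m],0),m.sum())
E
```

```text
top [array([669.81 ,  -4.462,  60.101]), array([556.927,  22.066,  60.645])]
disc [613.975  10.124  83.664] 33
post [598.107 -55.972  88.12 ] [598.084 -55.703  88.379] 33
scene [array([560.629,  21.177,  62.415]), array([672.891,  -3.763,  61.59 ])]
disc [615.785   9.748  84.295] 33
post [601.885 -56.878  88.395] [602.413 -56.72   89.161] 43
```

```bash
cat >> h.py <<'E'
AX=np.array([615,9.5]); PSI=-0.224
def down(yaw): return rot_from([0,0,-1],[np.cos(yaw),np.sin(yaw),0])
def rows(wps,p0=None,r0=None):
    """wps: list of (pos,rot,n)"""
    s=ctrl.get_state(); p=np.array(s["eef_pos"] if p0 is None else p0); r=R.from_quat(s["ee_rot"]) if r0 is None else r0
    for P,Q,n in wps:
        P=np.array(P,float); dp=(P-p)/n; rv=(r.inv()*Q).as_rotvec()/n
        for i in range(n):
            print((r.inv().apply(dp)/10).round(2).tolist(),rv.round(3).tolist()); r=r*R.from_rotvec(rv)
        p=P; r=Q; print("--")
E
python3 - <<'E'
from h import *
rows([([600,-56.5,150],down(PSI),18)])
E
```

```text
[-3.29, -2.59, 0.45] [0.0, -0.0, 0.084]
[-3.5, -2.31, 0.45] [0.0, -0.0, 0.084]
[-3.68, -2.0, 0.45] [0.0, -0.0, 0.084]
[-3.84, -1.68, 0.45] [0.0, -0.0, 0.084]
[-3.97, -1.35, 0.45] [0.0, -0.0, 0.084]
[-4.07, -1.02, 0.45] [0.0, -0.0, 0.084]
[-4.14, -0.67, 0.45] [0.0, -0.0, 0.084]
[-4.18, -0.32, 0.45] [0.0, -0.0, 0.084]
[-4.19, 0.04, 0.45] [0.0, -0.0, 0.084]
[-4.17, 0.39, 0.45] [0.0, -0.0, 0.084]
[-4.13, 0.74, 0.45] [0.0, -0.0, 0.084]
[-4.05, 1.09, 0.45] [0.0, -0.0, 0.084]
[-3.94, 1.42, 0.45] [0.0, -0.0, 0.084]
[-3.81, 1.75, 0.45] [0.0, -0.0, 0.084]
[-3.65, 2.07, 0.45] [0.0, -0.0, 0.084]
[-3.46, 2.37, 0.45] [0.0, -0.0, 0.084]
[-3.25, 2.65, 0.45] [0.0, -0.0, 0.084]
[-3.01, 2.91, 0.45] [0.0, -0.0, 0.084]
--
```

carry_out:
  motion:
    - {"claw": 0.5, "linear": [-3.3, -2.6, 0.4], "rotation": [0, 0, 0.084]}
    - {"claw": 0.5, "linear": [-3.5, -2.3, 0.4], "rotation": [0, 0, 0.084]}
    - {"claw": 0.5, "linear": [-3.7, -2.0, 0.4], "rotation": [0, 0, 0.084]}
    - {"claw": 0.5, "linear": [-3.8, -1.7, 0.4], "rotation": [0, 0, 0.084]}
    - {"claw": 0.5, "linear": [-4.0, -1.35, 0.4], "rotation": [0, 0, 0.084]}

```text
t: 1.6
eef_pos: [280.3, 382.6, 211.3]
ee_rot: [0.342, 0.94, 0.0, 0.0]
ft_force: [0.5, -0.0, 0.4]
grip_width: 0.497
```

carry_out:
  motion:
    - {"claw": 0.5, "linear": [-4.1, -1.0, 0.4], "rotation": [0, 0, 0.084]}
    - {"claw": 0.5, "linear": [-4.1, -0.7, 0.4], "rotation": [0, 0, 0.084]}
    - {"claw": 0.5, "linear": [-4.2, -0.3, 0.4], "rotation": [0, 0, 0.084]}
    - {"claw": 0.5, "linear": [-4.2, 0, 0.4], "rotation": [0, 0, 0.084]}
    - {"claw": 0.5, "linear": [-4.2, 0.4, 0.4], "rotation": [0, 0, 0.084]}

```text
t: 2.1
eef_pos: [404.4, 212.8, 191.4]
ee_rot: [0.53, 0.848, 0.0, 0.0]
ft_force: [1.1, 0.7, -0.8]
grip_width: 0.497
```

carry_out:
  motion:
    - {"claw": 0.5, "linear": [-4.1, 0.7, 0.4], "rotation": [0, 0, 0.084]}
    - {"claw": 0.5, "linear": [-4.0, 1.1, 0.4], "rotation": [0, 0, 0.084]}
    - {"claw": 0.5, "linear": [-3.9, 1.4, 0.4], "rotation": [0, 0, 0.084]}
    - {"claw": 0.5, "linear": [-3.8, 1.8, 0.4], "rotation": [0, 0, 0.084]}
    - {"claw": 0.5, "linear": [-3.6, 2.1, 0.4], "rotation": [0, 0, 0.084]}

```text
t: 2.6
eef_pos: [528.6, 45.5, 171.3]
ee_rot: [0.696, 0.718, 0.0, 0.0]
ft_force: [0.9, 0.8, 0.1]
grip_width: 0.503
```

carry_out:
  motion:
    - {"claw": 0.5, "linear": [-3.5, 2.4, 0.4], "rotation": [0, 0, 0.084]}
    - {"claw": 0.5, "linear": [-3.3, 2.6, 0.4], "rotation": [0, 0, 0.084]}
    - {"claw": 0.5, "linear": [-3.0, 2.9, 0.4], "rotation": [0, 0, 0.084]}
    - {"claw": 0.5, "linear": [0, 0, 0], "rotation": [0, 0, 0]}

```text
t: 3.0
eef_pos: [604.8, -59.2, 158.0]
ee_rot: [0.781, 0.624, 0.0, 0.001]
ft_force: [-0.5, 0.0, 0.4]
grip_width: 0.501
```

```bash
python3 - <<'E'
from h import *
def P(f,z=66,r=70): a=-np.pi/2+PSI+f; return ([*(AX+r*np.array([np.cos(a),np.sin(a)])),z],down(PSI+f))
w=[(*P(0,),3)]+[(*P(np.radians(82)*k/12),1) for k in range(1,13)]
rows(w); print(P(np.radians(82)))
E
```

```text
[-0.02, -0.18, 3.07] [0.001, 0.0, 0.001]
[-0.02, -0.18, 3.07] [0.001, 0.0, 0.001]
[-0.02, -0.18, 3.07] [0.001, 0.0, 0.001]
--
[0.05, 0.83, 0.0] [0.0, 0.0, -0.119]
--
[0.05, 0.83, 0.0] [0.0, 0.0, -0.119]
--
[0.05, 0.83, 0.0] [0.0, 0.0, -0.119]
--
[0.05, 0.83, 0.0] [0.0, 0.0, -0.119]
--
[0.05, 0.83, 0.0] [0.0, 0.0, -0.119]
--
[0.05, 0.83, 0.0] [0.0, 0.0, -0.119]
--
[0.05, 0.83, 0.0] [0.0, 0.0, -0.119]
--
[0.05, 0.83, 0.0] [0.0, 0.0, -0.119]
--
[0.05, 0.83, 0.0] [0.0, 0.0, -0.119]
--
[0.05, 0.83, 0.0] [0.0, 0.0, -0.119]
--
[0.05, 0.83, 0.0] [0.0, 0.0, -0.119]
--
[0.05, 0.83, 0.0] [0.0, 0.0, -0.119]
--
([np.float64(680.4229244622192), np.float64(-15.396605286881272), 66], Rotation.from_matrix(array([[-0.935,  0.356,  0.   ],
                            [ 0.356,  0.935,  0.   ],
                            [ 0.   ,  0.   , -1.   ]])))
```

carry_out:
  motion:
    - {"claw": 0.5, "linear": [0, -0.2, 3.0], "rotation": [0, 0, 0]}
    - {"claw": 0.5, "linear": [0, -0.2, 3.0], "rotation": [0, 0, 0]}
    - {"claw": 0.5, "linear": [0, -0.1, 3.1], "rotation": [0, 0, 0]}
    - {"claw": 0.5, "linear": [0, 0, 0], "rotation": [0, 0, 0]}

```text
t: 3.4
eef_pos: [593.2, -52.3, 64.1]
ee_rot: [0.779, 0.627, -0.003, -0.004]
ft_force: [-1.2, -0.2, -1.8]
grip_width: 0.5
```

carry_out:
  motion:
    - {"claw": 0.5, "linear": [0.05, 0.8, 0], "rotation": [0, 0, -0.12]}
    - {"claw": 0.5, "linear": [0.05, 0.8, 0], "rotation": [0, 0, -0.12]}
    - {"claw": 0.5, "linear": [0.05, 0.8, 0], "rotation": [0, 0, -0.12]}

```text
t: 3.7
eef_pos: [620.8, -54.3, 69.7]
ee_rot: [0.652, 0.758, -0.0, -0.0]
ft_force: [-2.5, -0.6, -1.5]
grip_width: 0.499
```

carry_out:
  motion:
    - {"claw": 0.5, "linear": [0, 0.8, 0], "rotation": [0, 0, -0.12]}
    - {"claw": 0.5, "linear": [0, 0.8, 0], "rotation": [0, 0, -0.12]}
    - {"claw": 0.5, "linear": [0, 0.8, 0], "rotation": [0, 0, -0.12]}
    - {"claw": 0.5, "linear": [0, 0.8, 0], "rotation": [0, 0, -0.12]}

```text
t: 4.1
eef_pos: [650.4, -43.8, 69.7]
ee_rot: [0.453, 0.891, -0.0, -0.001]
ft_force: [-3.2, -0.3, 0.3]
grip_width: 0.502
```

carry_out:
  motion:
    - {"claw": 0.5, "linear": [0, 0.8, 0], "rotation": [0, 0, -0.12]}
    - {"claw": 0.5, "linear": [0, 0.8, 0], "rotation": [0, 0, -0.12]}
    - {"claw": 0.5, "linear": [0, 0.8, 0], "rotation": [0, 0, -0.12]}
    - {"claw": 0.5, "linear": [0, 0.8, 0], "rotation": [0, 0, -0.12]}
    - {"claw": 0.5, "linear": [0, 0.8, 0], "rotation": [0, 0, -0.12]}

```text
t: 4.6
eef_pos: [677.8, -13.8, 70.5]
ee_rot: [0.17, 0.985, 0.0, 0.001]
ft_force: [-0.3, -0.1, 0.1]
grip_width: 0.501
```

carry_out:
  motion:
    - {"claw": 0.5, "linear": [0, 0, 0], "rotation": [0, 0, 0]}
    - {"claw": 0.5, "linear": [0, 0, 0], "rotation": [0, 0, 0]}

```text
t: 4.8
eef_pos: [677.3, -14.1, 69.7]
ee_rot: [0.173, 0.985, 0.0, 0.001]
ft_force: [-0.1, -1.0, 0.9]
grip_width: 0.499
```

```bash
python3 - <<'E'
from h import *
im,d=ctrl.grab_frame("scene"); np.save("s1d.npy",d); np.save("s1i.npy",im)
cv2.imwrite("pics/s1.png",cv2.resize(im[140:260,290:450],(640,480),interpolation=3)[...,::-1])
print(ctrl.get_state()["eef_pos"],ctrl.get_state()["joints"])
E
```

```text
[677.088 -14.384  69.412] [-0.14   0.59   0.073  1.053 -0.     0.209]
```

View pics/s1.png

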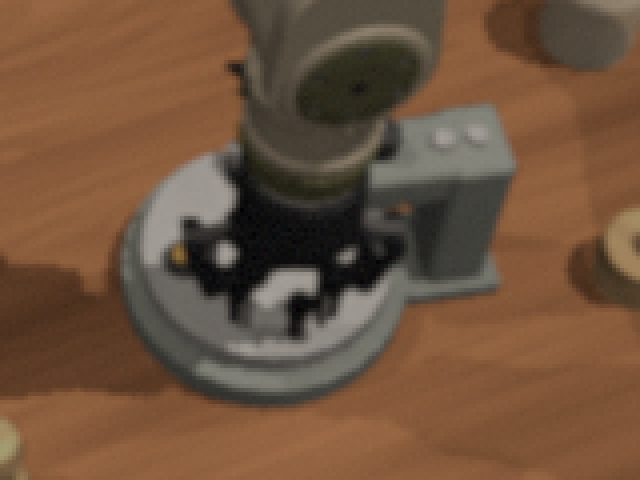

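The die stub now stands on the press -y side (crop (180,255)), so the turret is indexed. I'll retreat upward and toward the gun, then look at the nipple.

carry_out:
  motion:
    - {"claw": 0.5, "linear": [0, 0, -3.5], "rotation": [0, 0, 0]}
    - {"claw": 0.9, "linear": [0, 0, -4.5], "rotation": [0, 0, 0]}
    - {"claw": 0.9, "linear": [0, 0, -4.0], "rotation": [0, 0, 0]}

```text
t: 5.15
eef_pos: [676.3, -14.9, 190.2]
ee_rot: [0.174, 0.985, -0.0, -0.0]
ft_force: [0.4, -0.8, 0.9]
grip_width: 0.82
```

```bash
python3 - <<'E'
from h import *
rows([([532,-272.7,190],down(np.radians(107)),8)])
E
```

```text
[0.59, -3.65, 0.0] [-0.0, -0.0, -0.081]
[0.88, -3.59, 0.0] [-0.0, -0.0, -0.081]
[1.17, -3.5, 0.0] [-0.0, -0.0, -0.081]
[1.45, -3.4, 0.0] [-0.0, -0.0, -0.081]
[1.72, -3.27, 0.0] [-0.0, -0.0, -0.081]
[1.98, -3.12, 0.0] [-0.0, -0.0, -0.081]
[2.22, -2.95, 0.0] [-0.0, -0.0, -0.081]
[2.45, -2.76, 0.0] [-0.0, -0.0, -0.081]
--
```

carry_out:
  motion:
    - {"claw": 0.9, "linear": [0.6, -3.6, 0], "rotation": [0, 0, -0.08]}
    - {"claw": 0.9, "linear": [0.9, -3.6, 0], "rotation": [0, 0, -0.08]}
    - {"claw": 0.9, "linear": [1.2, -3.5, 0], "rotation": [0, 0, -0.08]}
    - {"claw": 0.9, "linear": [1.4, -3.4, 0], "rotation": [0, 0, -0.08]}

```text
t: 5.55
eef_pos: [603.8, -144.4, 188.9]
ee_rot: [0.013, 1.0, -0.0, 0.0]
ft_force: [0.5, -1.3, 0.2]
grip_width: 0.901
```

carry_out:
  motion:
    - {"claw": 0.9, "linear": [1.7, -3.3, 0], "rotation": [0, 0, -0.08]}
    - {"claw": 0.9, "linear": [2.0, -3.1, 0], "rotation": [0, 0, -0.08]}
    - {"claw": 0.9, "linear": [2.2, -3.0, 0], "rotation": [0, 0, -0.08]}
    - {"claw": 0.9, "linear": [2.4, -2.8, 0], "rotation": [0, 0, -0.08]}
    - {"claw": 0.9, "linear": [0, 0, 0], "rotation": [0, 0, 0]}

```text
t: 6.05
eef_pos: [531.1, -276.8, 188.8]
ee_rot: [-0.143, 0.99, -0.001, -0.0]
ft_force: [-0.3, 0.3, 0.9]
grip_width: 0.897
```

```bash
python3 - <<'E'
from h import *
ims=[]
for cam,x,y in(("top",250,150),("scene",320,165)):
    im,d=ctrl.grab_frame(cam); np.save(cam+"1d.npy",d); np.save(cam+"1i.npy",im)
    ims.append(cv2.resize(im[y:y+75,x-5:x+75],(400,375),interpolation=3))
    W=world(cam,d); q=W[d>0]
    a=q[:,:2]-AX; c,s=np.cos(PSI),np.sin(PSI); px=a[:,0]*c+a[:,1]*s; py=-a[:,0]*s+a[:,1]*c
    m=(px<-30)&(px>-100)&(abs(py)<25)&(q[:,2]>54)
    Z=q[m,2]; 
    for lo,hi in((54,62),(62,72),(72,84),(84,95)):
        k=(Z>lo)&(Z<hi); print(cam,lo,k.sum(),px[m][k].mean(),py[m][k].mean(),px[m][k].min(),px[m][k].max(),Z[k].mean())
    m=(px>30)&(abs(py)<25)&(q[:,2]>75); print("post",m.sum(),q[m].mean(0))
    hsv=cv2.cvtColor(im,cv2.COLOR_RGB2HSV); a2=W[...,:2]-AX
    mm=(d>0)&(np.hypot(a2[...,0],a2[...,1])<75)&(hsv[...,1]>110)&(W[...,2]>45)&(W[...,2]<110)
    n,l,st,cc=cv2.connectedComponentsWithStats(mm.astype(np.uint8))
    for i in range(1,n):
        if st[i,4]>5: print("stub?",st[i,4],W[l==i].mean(0))
cv2.imwrite("pics/n1.png",np.hstack(ims)[...,::-1]); s=ctrl.get_state(); print(s["eef_pos"],s["ee_rot"],s["joints"])
E
```

```text
top 54 23 -58.27365866852163 0.34586336456189637 -81.22301252533062 -35.826278941340156 57.558102186413365
top 62 30 -63.95696610892448 -1.4053235192435483 -79.36540127967238 -50.23790379839836 67.15958546026197
top 72 23 -66.99191095336488 0.2737993449321377 -77.77445721828852 -58.645581793589564 76.35021660306903
top 84 6 -76.69367092581031 0.8423234072042453 -79.86402556278692 -73.26948154445667 87.8154396622114
post 31 [678.948  -6.27   88.512]
stub? 26 [599.673 -46.61   60.586]
scene 54 39 -53.53042537633248 0.24713172236450384 -72.49560825207806 -37.20840802975696 58.03716613516585
scene 62 42 -59.20332327040823 -0.32687585938925273 -78.76765441567449 -47.216379352989925 66.11351305130732
scene 72 30 -63.646448110769725 0.6757737762066862 -69.93999646347316 -55.45289228578221 76.37943504374213
scene 84 9 -72.87835172691535 1.243041687554181 -76.16106879058927 -68.29772808811623 86.8577706828209
post 47 [683.115  -6.69   88.426]
stub? 13 [546.485  26.075  83.937]
stub? 29 [628.79   65.556  60.453]
stub? 26 [602.938 -47.402  61.263]
[ 532.646 -273.63   188.619] [-0.144  0.99   0.     0.   ] [-0.609  0.374  0.028  1.225  0.    -0.897]
```

View pics/n1.png

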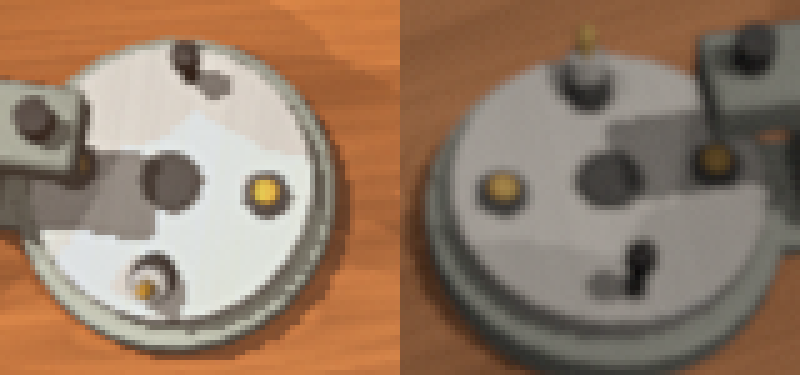

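carry_out:
  motion:
    - {"claw": 0.9, "linear": [0, 0.1, 4.4], "rotation": [0, 0, 0]}
    - {"claw": 0.8, "linear": [0, 0, 4.4], "rotation": [0, 0, 0]}
    - {"claw": 0.7, "linear": [0, 0, 3.4], "rotation": [0, 0, 0]}
    - {"claw": 0.6, "linear": [0, 0, 0.9], "rotation": [0, 0, 0]}
    - {"claw": 0.6, "linear": [0, 0, 0], "rotation": [0, 0, 0]}

```text
t: 6.65
eef_pos: [532.5, -270.1, 56.1]
ee_rot: [-0.146, 0.989, 0.001, -0.001]
ft_force: [-0.7, -0.3, 1.7]
grip_width: 0.601
```

carry_out:
  grip_force: 70
  motion:
    - {"claw": 0, "linear": [0, -0.1, 0], "rotation": [0, 0, 0]}
    - {"claw": 0, "linear": [0, 0, 0], "rotation": [0, 0, 0]}
    - {"claw": 0, "linear": [0, 0, 0], "rotation": [0, 0, 0]}
    - {"claw": 0, "linear": [0, 0, 0], "rotation": [0, 0, 0]}

```text
t: 7.05
eef_pos: [535.3, -273.7, 59.9]
ee_rot: [-0.146, 0.989, -0.001, 0.002]
ft_force: [1.0, 0.8, 7.4]
grip_width: 0.299
```

```bash
python3 - <<'E'
from h import *
s=ctrl.get_state(); print({k:s[k] for k in("eef_pos","ee_rot","ft_force","ft_torque","grip_width")})
im,d=ctrl.grab_frame("scene")
cv2.imwrite("pics/g1.png",cv2.resize(im[150:260,190:310],(600,550),interpolation=3)[...,::-1])
E
```

```text
{'eef_pos': array([ 535.32 , -273.703,   59.917]), 'ee_rot': array([-0.146,  0.989, -0.001,  0.002]), 'ft_force': array([1.037, 0.81 , 7.382]), 'ft_torque': array([ 0.234, -0.147, -0.008]), 'grip_width': 0.2987232652508505}
```

View pics/g1.png

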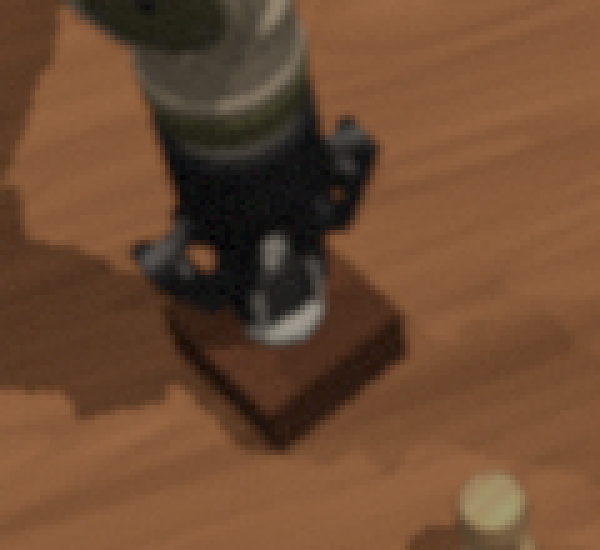

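carry_out:
  motion:
    - {"claw": 0, "linear": [0, 0, -2.5], "rotation": [0, 0, 0]}
    - {"claw": 0, "linear": [0, 0, -4], "rotation": [0, 0, 0]}
    - {"claw": 0, "linear": [0, 0, -4], "rotation": [0, 0, 0]}
    - {"claw": 0, "linear": [0, 0, -2], "rotation": [0, 0, 0]}
    - {"claw": 0, "linear": [0, 0, 0], "rotation": [0, 0, 0]}

```text
t: 7.6
eef_pos: [535.3, -274.2, 186.7]
ee_rot: [-0.146, 0.989, -0.003, 0.003]
ft_force: [0.2, 0.9, -2.7]
grip_width: 0.298
```

```bash
cat >> h.py <<'E'
U=np.array([-np.cos(PSI),-np.sin(PSI)])
N=np.array([*(AX+60*U),52]); n=np.array([*(np.sin(np.radians(25))*U),np.cos(np.radians(25))])
QN=rot_from(-n,[-np.sin(PSI),np.cos(PSI),0]); L=51
E
python3 - <<'E'
from h import *
s=ctrl.get_state(); print(s["eef_pos"],s["ee_rot"],s["ft_force"],s["grip_width"],N,n)
rows([(N+n*(65+L),QN,10)])
E
```

```text
[ 535.307 -274.158  186.68 ] [-0.146  0.989 -0.003  0.003] [ 0.247  0.881 -2.66 ] 0.297602007209627 [556.499  22.828  52.   ] [-0.412  0.094  0.906]
[-0.63, 3.03, 0.28] [0.011, -0.042, 0.051]
[-0.47, 3.06, 0.27] [0.011, -0.042, 0.051]
[-0.3, 3.08, 0.25] [0.011, -0.042, 0.051]
[-0.13, 3.09, 0.23] [0.011, -0.042, 0.051]
[0.04, 3.1, 0.2] [0.011, -0.042, 0.051]
[0.2, 3.09, 0.16] [0.011, -0.042, 0.051]
[0.36, 3.08, 0.11] [0.011, -0.042, 0.051]
[0.52, 3.06, 0.06] [0.011, -0.042, 0.051]
[0.68, 3.03, 0.0] [0.011, -0.042, 0.051]
[0.83, 2.99, -0.06] [0.011, -0.042, 0.051]
--
```

carry_out:
  motion:
    - {"claw": 0, "linear": [-0.6, 3.0, 0.3], "rotation": [0.01, -0.042, 0.05]}
    - {"claw": 0, "linear": [-0.5, 3.1, 0.3], "rotation": [0.01, -0.042, 0.05]}
    - {"claw": 0, "linear": [-0.3, 3.1, 0.25], "rotation": [0.01, -0.042, 0.05]}
    - {"claw": 0, "linear": [-0.1, 3.1, 0.2], "rotation": [0.01, -0.042, 0.05]}
    - {"claw": 0, "linear": [0, 3.1, 0.2], "rotation": [0.01, -0.042, 0.05]}

```text
t: 8.1
eef_pos: [518.0, -116.8, 166.3]
ee_rot: [-0.02, 0.994, -0.009, 0.107]
ft_force: [1.0, 0.6, -2.0]
grip_width: 0.297
```

carry_out:
  motion:
    - {"claw": 0, "linear": [0.2, 3.1, 0.15], "rotation": [0.01, -0.042, 0.05]}
    - {"claw": 0, "linear": [0.4, 3.1, 0.1], "rotation": [0.01, -0.042, 0.05]}
    - {"claw": 0, "linear": [0.5, 3.0, 0], "rotation": [0.01, -0.042, 0.05]}
    - {"claw": 0, "linear": [0.7, 3.0, 0], "rotation": [0.01, -0.042, 0.05]}
    - {"claw": 0, "linear": [0.8, 3.0, 0], "rotation": [0.01, -0.042, 0.05]}

```text
t: 8.6
eef_pos: [503.0, 36.1, 153.5]
ee_rot: [0.106, 0.972, -0.018, 0.211]
ft_force: [0.6, 0.7, -2.3]
grip_width: 0.296
```

carry_out:
  motion:
    - {"claw": 0, "linear": [0, 0, 0], "rotation": [0, 0, 0]}
    - {"claw": 0, "linear": [0, 0, 0], "rotation": [0, 0, 0]}

```text
t: 8.8
eef_pos: [503.2, 36.0, 153.7]
ee_rot: [0.103, 0.972, -0.018, 0.21]
ft_force: [0.4, -0.7, -1.8]
grip_width: 0.297
```

```bash
python3 - <<'E'
from h import *
s=ctrl.get_state(); print(s["eef_pos"],s["ee_rot"],s["joints"],s["ft_force"])
print(delta(N+n*(65+L),QN))
r=R.from_quat(s["ee_rot"]); z=r.as_matrix()[:,2]; m=s["eef_pos"]+L*z
ims=[]
for cam,(u,v) in((c,proj(c,N+n*40).astype(int)) for c in("top","scene")):
    im,d=ctrl.grab_frame(cam); np.save(cam+"2d.npy",d); np.save(cam+"2i.npy",im)
    print(cam,u,v,"mouth",proj(cam,m),"collar",proj(cam,m-z*44),"tip",proj(cam,N+n*40),"nbase",proj(cam,N))
    ims.append(cv2.resize(im[v-40:v+35,u-40:u+40],(400,375),interpolation=3)); print("crop origin",u-40,v-40)
cv2.imwrite("pics/n2.png",np.hstack(ims)[...,::-1])
E
```

```text
[503.152  36.007 153.666] [ 0.103  0.972 -0.018  0.21 ] [-0.053 -0.085 -0.709  0.526 -0.058  0.146] [ 0.385 -0.69  -1.83 ]
(array([-0.681, -0.106, -0.074]), array([ 0.013, -0.012,  0.009]))
top 273 208 mouth [270.805 212.714] collar [268.222 216.797] tip [273.095 208.085] nbase [275.346 204.714]
crop origin 233 168
scene 351 169 mouth [351.044 160.587] collar [350.44  145.903] tip [351.278 169.901] nbase [351.66  182.633]
crop origin 311 129
```

View pics/n2.png

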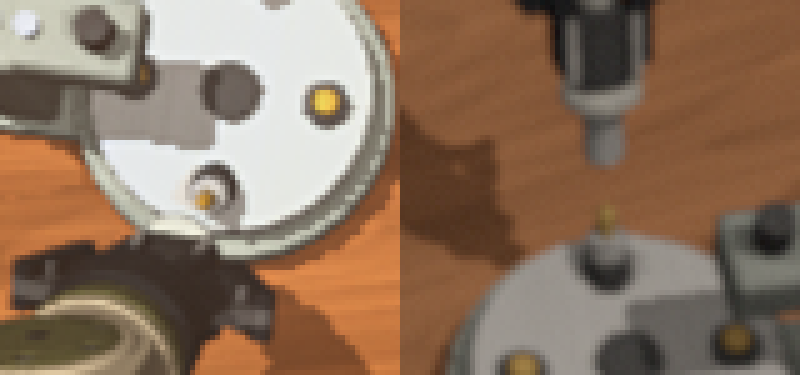

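Scene half: mouth at crop (603,163), brass tip at (607,205), nearly in line. The top half hides the mouth; the collar edge suggests the gun sits slightly toward the robot in the pads. I'll fit both from depth.

```bash
cat >> h.py <<'E'
from scipy.optimize import least_squares
def cyl(p,r,z0,z1):
    q=np.c_[np.hypot(p[:,0],p[:,1])-r,np.abs(p[:,2]-(z0+z1)/2)-(z1-z0)/2]
    return np.hypot(*np.maximum(q,0).T)+np.minimum(q.max(1),0)
def box(p,h,z0,z1):
    q=np.c_[np.abs(p[:,:2])-h,np.abs(p[:,2]-(z0+z1)/2)-(z1-z0)/2]
    return np.linalg.norm(np.maximum(q,0),axis=1)+np.minimum(q.max(1),0)
def sdf_nip(p,s=0): return np.min([cyl(p,14,-5,10),cyl(p,11,5,22-s),cyl(p,4.5,5,37)],0)
def sdf_gun(p): return np.min([cyl(p,11,0,36),cyl(p,22,36,44)],0)
def fit(W,d,o,Q,sdf,zr,rr,tilt):
    p=Q.inv().apply(W[d>0]-o); k=(p[:,2]>zr[0])&(p[:,2]<zr[1])&(np.hypot(p[:,0],p[:,1])<rr); p=p[k]
    f=lambda q: sdf(R.from_rotvec([q[3],q[4],0]).inv().apply(p-q[:3]) if tilt else p-q[:3])
    q=least_squares(f,np.zeros(5 if tilt else 3),loss="soft_l1",f_scale=1.5)
    return q.x,len(p),np.median(np.abs(f(q.x)))
E
python3 - <<'E'
from h import *
s=ctrl.get_state(); r=R.from_quat(s["ee_rot"]); m=s["eef_pos"]+L*r.as_matrix()[:,2]
G=r*R.from_euler("x",np.pi)  # gun frame: x=tool x, y=-tool y, z=-tool z
NF=QN*R.from_euler("x",np.pi)
for cam in("scene","top"):
    d=np.load(cam+"2d.npy"); W=world(cam,d)
    print(cam,"nip",fit(W,d,N,NF,sdf_nip,(6,50),20,False))
    print(cam,"nip(1)",fit(world(cam,np.load(cam+"1d.npy")),np.load(cam+"1d.npy"),N,NF,sdf_nip,(6,50),20,False))
    print(cam,"gun",fit(W,d,m,G,sdf_gun,(-8,43),30,False))
    print(cam,"gun tilt",fit(W,d,m,G,sdf_gun,(-8,43),30,True))
E
```

```text
scene nip (array([ 0.227, -1.135, -0.145]), 88, np.float64(0.9952199579073513))
scene nip(1) (array([ 0.492, -1.033,  0.435]), 89, np.float64(0.9544235229850342))
scene gun (array([ 5.469, -3.168, -1.08 ]), 130, np.float64(0.8913804725385299))
scene gun tilt (array([ 5.314, -2.696, -0.952,  0.017,  0.005]), 130, np.float64(0.8833343874390627))
top nip (array([ 1.943, -0.514,  1.594]), 74, np.float64(1.1281453697565693))
top nip(1) (array([ 1.765, -1.228,  0.761]), 73, np.float64(0.9041876744260495))
top gun (array([ 0.   ,  0.   , -2.931]), 17, np.float64(0.961363456574297))
top gun tilt (array([ 3.896, -2.861, -3.427,  0.005,  0.095]), 17, np.float64(0.32165802609175387))
```

```bash
cat >> h.py <<'E'
XO,YO,LL=5.0,0.7,52
def tcp(h): # TCP with mouth h above nipple origin
    M=QN.as_matrix(); return N+n*(h+LL)-XO*M[:,0]-YO*M[:,1]
E
python3 - <<'E'
from h import *
print(delta(tcp(50),QN))
E
```

```text
(array([-0.961, -0.083,  1.354]), array([ 0.012, -0.01 ,  0.007]))
```

carry_out:
  motion:
    - {"claw": 0, "linear": [-0.5, -0.05, 0], "rotation": [0.012, -0.01, 0.007]}
    - {"claw": 0, "linear": [-0.45, 0, 0.6], "rotation": [0, 0, 0]}
    - {"claw": 0, "linear": [0, 0, 0.7], "rotation": [0, 0, 0]}
    - {"claw": 0, "linear": [0, 0, 0], "rotation": [0, 0, 0]}
    - {"claw": 0, "linear": [0, 0, 0], "rotation": [0, 0, 0]}

```text
t: 9.4
eef_pos: [518.2, 31.2, 146.7]
ee_rot: [0.11, 0.97, -0.024, 0.215]
ft_force: [0.6, 0.5, -1.9]
grip_width: 0.296
```

```bash
python3 - <<'E'
from h import *
s=ctrl.get_state(); print(delta(tcp(50),QN),s["ft_force"])
NF=QN*R.from_euler("x",np.pi)
g=[];q=[]
for i in range(3):
    im,d=ctrl.grab_frame("scene"); W=world("scene",d); s=ctrl.get_state()
    M=QN.as_matrix(); 
    q.append(fit(W,d,N,NF,sdf_nip,(6,42),20,False)[0]); g.append(fit(W,d,N+n*50,NF,sdf_gun,(-5,43),30,True)[0])
print("nip",np.mean(q,0),"gun rel (NF)",np.mean(g,0))
u,v=proj("scene",N+n*50).astype(int); print(u,v)
cv2.imwrite("pics/n3.png",cv2.resize(im[v-25:v+25,u-25:u+25],(600,600),interpolation=3)[...,::-1])
E
```

```text
(array([-0.048, -0.032,  0.039]), array([-0.   , -0.001, -0.001])) [ 0.612  0.529 -1.885]
nip [ 0.284 -1.465  0.358] gun rel (NF) [ 0.652 -2.182 -1.779  0.009 -0.031]
351 166
```

View pics/n3.png

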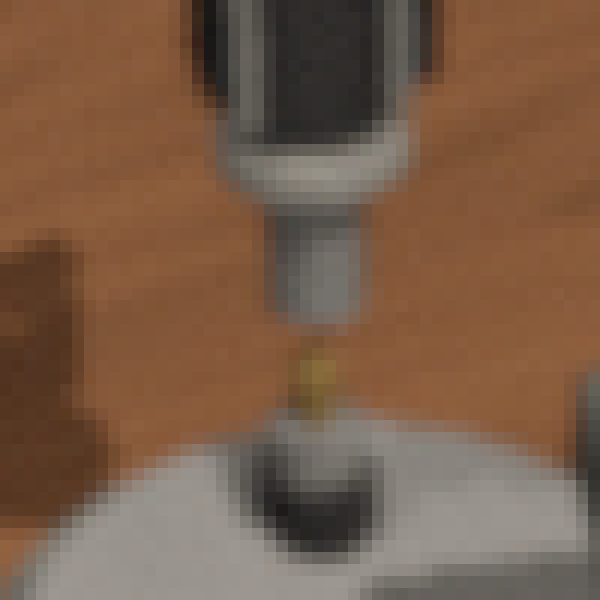

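Picture: nose centre column ≈318, brass tip ≈317: aligned. Advancing along the axis.

carry_out:
  motion:
    - {"claw": 0, "linear": [-0.05, 0, 0.4], "rotation": [0, 0, 0]}
    - {"claw": 0, "linear": [0, 0, 0.4], "rotation": [0, 0, 0]}
    - {"claw": 0, "linear": [0, 0, 0.4], "rotation": [0, 0, 0]}
    - {"claw": 0, "linear": [0, 0, 0.4], "rotation": [0, 0, 0]}
    - {"claw": 0, "linear": [0, 0, 0.4], "rotation": [0, 0, 0]}

```text
t: 10.05
eef_pos: [527.3, 29.5, 129.1]
ee_rot: [0.109, 0.97, -0.024, 0.215]
ft_force: [-0.7, -0.1, -1.7]
grip_width: 0.294
```

```bash
python3 - <<'E'
from h import *
s=ctrl.get_state(); print(delta(tcp(30),QN),QN.inv().apply(s["ft_force"]),s["ft_torque"],s["grip_width"])
E
```

```text
(array([ 0.045, -0.07 ,  0.057]), array([ 0.,  0., -0.])) [ 1.355 -0.217  1.23 ] [0.126 0.579 0.001] 0.29444549906132683
```

carry_out:
  motion:
    - {"claw": 0, "linear": [0, 0, 0.3], "rotation": [0, 0, 0]}
    - {"claw": 0, "linear": [0, 0, 0.3], "rotation": [0, 0, 0]}
    - {"claw": 0, "linear": [0, 0, 0.3], "rotation": [0, 0, 0]}
    - {"claw": 0, "linear": [0, 0, 0], "rotation": [0, 0, 0]}

```text
t: 10.45
eef_pos: [531.0, 28.6, 121.1]
ee_rot: [0.109, 0.97, -0.024, 0.215]
ft_force: [-0.1, -0.2, -2.7]
grip_width: 0.292
```

```bash
python3 - <<'E'
from h import *
s=ctrl.get_state(); print(delta(tcp(21),QN),QN.inv().apply(s["ft_force"]),s["ft_torque"],s["grip_width"])
E
```

```text
(array([ 0.051, -0.07 ,  0.068]), array([ 0.,  0., -0.])) [ 1.175 -0.194  2.44 ] [ 0.06   0.606 -0.042] 0.29235997307831885
```

carry_out:
  motion:
    - {"claw": 0, "linear": [0.03, -0.03, 0.3], "rotation": [0, 0, 0]}
    - {"claw": 0, "linear": [0, 0, 0], "rotation": [0, 0, 0]}

```text
t: 10.65
eef_pos: [532.1, 28.3, 119.2]
ee_rot: [0.109, 0.97, -0.024, 0.216]
ft_force: [-6.5, 0.7, 7.1]
grip_width: 0.293
```

carry_out:
  motion:
    - {"claw": 0, "linear": [0, 0, 0.3], "rotation": [0, 0, 0]}
    - {"claw": 0, "linear": [0, 0, 0], "rotation": [0, 0, 0]}

```text
t: 10.85
eef_pos: [533.3, 28.0, 116.6]
ee_rot: [0.109, 0.97, -0.024, 0.216]
ft_force: [-7.5, 1.4, 7.8]
grip_width: 0.296
```

carry_out:
  motion:
    - {"claw": 0, "linear": [0, 0, 0.3], "rotation": [0, 0, 0]}
    - {"claw": 0, "linear": [0, 0, 0], "rotation": [0, 0, 0]}

```text
t: 11.05
eef_pos: [534.5, 27.7, 113.5]
ee_rot: [0.109, 0.97, -0.024, 0.216]
ft_force: [-2.9, -0.1, 0.9]
grip_width: 0.301
```

```bash
python3 - <<'E'
from h import *
s=ctrl.get_state(); print(delta(tcp(12),QN),QN.inv().apply(s["ft_force"]),s["ft_torque"],s["grip_width"])
E
```

```text
(array([ 0.06 , -0.055,  0.121]), array([ 0.001,  0.001, -0.   ])) [ 2.136 -0.725 -2.035] [0.15  0.736 0.028] 0.3005785259631434
```

carry_out:
  motion:
    - {"claw": 0, "linear": [0, 0, 0.15], "rotation": [0, 0, 0]}
    - {"claw": 0, "linear": [0, 0, 0], "rotation": [0, 0, 0]}

```text
t: 11.25
eef_pos: [535.0, 27.7, 113.1]
ee_rot: [0.109, 0.97, -0.024, 0.216]
ft_force: [-11.1, 2.3, 13.8]
grip_width: 0.294
```

carry_out:
  motion:
    - {"claw": 0, "linear": [0, 0, 0.15], "rotation": [0, 0, 0]}
    - {"claw": 0, "linear": [0, 0, 0], "rotation": [0, 0, 0]}

```text
t: 11.45
eef_pos: [536.0, 28.3, 113.1]
ee_rot: [0.108, 0.97, -0.023, 0.217]
ft_force: [-18.5, 4.3, 25.3]
grip_width: 0.297
```

```bash
python3 - <<'E'
from h import *
s=ctrl.get_state(); print(delta(tcp(12),QN),QN.inv().apply(s["ft_force"]),s["ft_torque"],s["grip_width"])
E
```

```text
(array([ 0.165, -0.145,  0.036]), array([0.002, 0.003, 0.001])) [  6.474   0.076 -30.961] [0.534 2.106 0.151] 0.29686531480129563
```

carry_out:
  motion:
    - {"claw": 0, "linear": [0, 0, -0.06], "rotation": [0, 0, 0]}
    - {"claw": 0, "linear": [0, 0, 0], "rotation": [0, 0, 0]}
    - {"claw": 0, "linear": [0, 0, 0], "rotation": [0, 0, 0]}
    - {"claw": 0, "linear": [0, 0, 0], "rotation": [0, 0, 0]}
    - {"claw": 0, "linear": [0, 0, 0], "rotation": [0, 0, 0]}

```text
t: 11.95
eef_pos: [535.8, 28.1, 113.2]
ee_rot: [0.109, 0.97, -0.023, 0.217]
ft_force: [-15.1, 3.9, 19.7]
grip_width: 0.293
```

```bash
python3 - <<'E'
from h import *
NF=QN*R.from_euler("x",np.pi)
g=[]
for i in range(3):
    im,d=ctrl.grab_frame("scene"); W=world("scene",d); g.append(fit(W,d,N+n*13.5,NF,sdf_gun,(8,43),30,True)[0])
print("gun rel nominal seated",np.mean(g,0))
q=W[d>0]; m=(np.hypot(q[:,0]-681,q[:,1]+6)<20)&(q[:,2]>80)&(q[:,2]<96); print("post",m.sum(),q[m].mean(0))
s=ctrl.get_state(); print(delta(tcp(12),QN),QN.inv().apply(s["ft_force"]),s["ft_torque"],s["grip_width"],s["dq"],s["t"])
u,v=proj("scene",N+n*20).astype(int)
cv2.imwrite("pics/n4.png",cv2.resize(im[v-30:v+30,u-30:u+50],(800,600),interpolation=3)[...,::-1])
E
```

```text
gun rel nominal seated [-1.047 -3.851 -1.551 -0.03  -0.017]
post 44 [683.125  -7.35   88.584]
(array([ 0.155, -0.125,  0.046]), array([0.002, 0.003, 0.   ])) [  4.905   0.09  -25.104] [0.401 1.595 0.106] 0.29940143176755685 [-0.001 -0.001 -0.003 -0.     0.001  0.001] 12.1
```

View pics/n4.png

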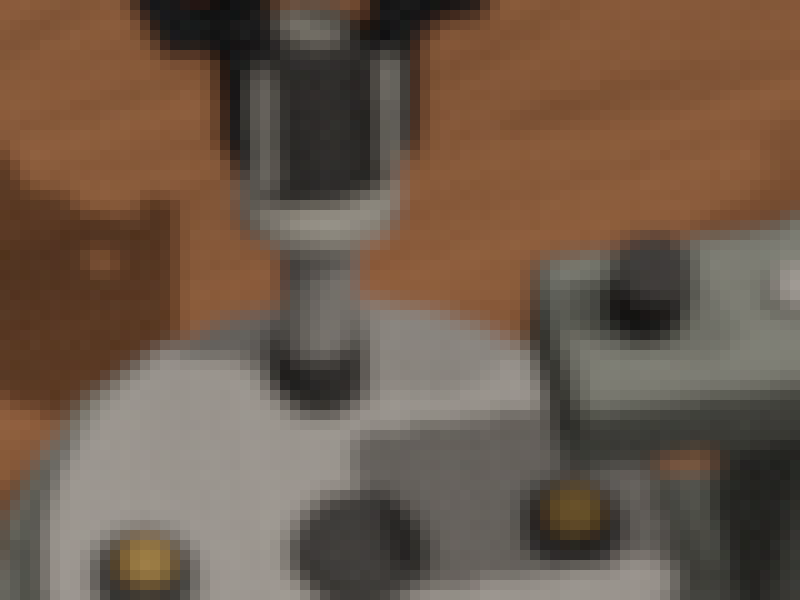

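Picture: the nose sits right down at the boss (≈(320,350)), no sleeve gap visible, and the post has not moved. Handing in.

```bash
python3 -c "
from workcell import ctrl
print(ctrl.sign_off()); s=ctrl.get_state(); print(s['ft_force'],s['t'],s['grip_width'])"
```

```text
the job is handed in; nothing more can be done
None
the job is handed in; nothing more can be done
```

I indexed the turret one position counterclockwise, took the gun from its stand and pushed its nose onto the nipple. The sleeve snapped through, and I handed in at about 12 s, still gripping and pressing. The hand-in reports no verdict.

**Last checks:**
- **Turret:** before the gun went on, the index post was within 2–3 mm of where the second detent puts it. It moved less than 1 mm under the push.
- **Sleeve:** the push force rose to about 11 N, dropped to about 4 N, then stiffened at about 8.6 mm of travel, which matches the stop. I did not measure sleeve depth directly; this is inferred from force and arm travel.
- **Push and grip:** I finished at about 25 N along the nipple axis, with about 5 N sideways. The fingers were closed on the 26 mm bar at the 70 N grip setting.
- **Squareness:** the fitted gun tilt was about 0.03 rad off the nipple axis (limit 0.12).

**Disagreement:** the final depth fit put the gun about 4 mm to one side of the nominal nipple axis, while the bore's play on the stem is only about 1.5 mm. About 1.5 mm of that also showed in the nipple's own fit, so I took the rest as camera and fit error. The two cameras also differed by about 3 mm in x. I lined up gun and nipple relative to each other in the scene camera, so this did not affect the fit.

I kept clear of the jar, hammer, burnisher and spool throughout, but did not measure them again at the end.

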